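Rebuild the spacer stack on a carousel spindle and lock it

ROBOT

A 6-joint arm with a two-finger parallel gripper is mounted at the origin on a cart in front of the work surface, level with it; the furniture and walls round the work are solid. World frame = base frame: x ahead of the robot, y to its left, z up, the work surface at z = 0. Lengths are in m, angles in degrees, forces in N, time in s.
With the tool pointing down it reaches from about 0.325 to 0.925 m from the base axis. Payload 3.1 kg.
Tool frame: the origin (TCP) lies midway between the tips of the shut fingers; the grasp point (between the pads) lies manip.tcp_to_grasp behind it (manip.tcp_to_grasp is the distance from the TCP to the grasp point, in m); y points along the fingers, z is the direction in which the jaws open and shut, and the axes are right-handed (so a half turn about y gives the same grasp; the last joint's range is limited). The gripper opens to 85 mm and grips with 20 to 120 N. Pads are 22 mm wide; open, the fingers measure 114 mm over their backs; the gripper's body (76 mm by 85 mm) begins 54 mm behind the grasp point. The pads swing forward as they close: fully open they stand 13 mm farther back than shut.
Start: joints at [61.295, 12.427, 92.441, -0, 75.132, -6.429], TCP at [0.237, 0.578, 0.231] pointing down, gripper open.
Joint ranges: [-157.48, 157.48], [-44.54, 120.13], [17.64, 146.25], [-64.5, 244.5], [7.68, 150.69], [-147.95, 147.95]. Speed limits (degrees/s): [159.86, 159.86, 180, 180, 180, 180].

INTERFACE

Orientations are given as a 3x3 rotation matrix whose columns are the frame's x, y, z axes.
In Python, from rig import manip, viewer gives the robot as it stands. The module is installed in compiled form; this text tells all that it offers.
- The arm moves only by the tool carry_out, never from a script. Its argument "deltas" is text: rows parted by semicolons, each of 7 numbers parted by spaces: the shift along the world's x, y, z in mm, then the turn, a rotation vector about the world's x, y, z in degrees, then the closure, from 0 (fully open) to 1 (shut). In form: x y z wx wy wz gripper; .... A call has 1 to 5 rows; each row is the pose to reach, as a shift and turn from the pose commanded when the call began; what a row does not reach only later rows make up. A row lasts 1/12 s, in which the tool goes at most 41.7 mm and 7.16 degrees, less where a joint would pass 70% of its speed; a pose out of reach is approached as far as the arm can. A call with a gripper value outside its range is refused whole. The fingers move at their own pace and stop on an object; "newtons" is the grip in N (left out, the last holds). Time passes only in rows, so rows that repeat a pose let the fingers close. It gives the time, the measured TCP pose, the force and the opening at its end, in the units of the state.
- manip.get_state(): the state, without advancing time (a new reading comes with each control period).
- viewer.read_camera(name): name is "side" or "top" or "wrist"; returns the picture (400x640x3 uint8, blue, green, red); there is no depth.
- viewer.camera_params(name): a dict with "fx", "fy", "cx", "cy" (pixels), "rvec" (rotation vector, rad) and "tvec" (3), from world to camera coordinates, as OpenCV has them; the wrist camera has in their place "T_tool_cam" (4x4, takes a point from camera to tool coordinates, whose origin is the TCP and whose axes are the tool frame's). Camera axes: x right, y down, z forward; pixel columns grow to the right and rows downward; lengths in m; the calibration is good to about 2 mm. A picture is of the moment at which its call begins: read the wrist's pose just before it. camera_params takes no time and is no camera call.
- manip.finish_job(): hands the job in, once; it reports no verdict.
Trained networks look in the newest picture that a camera, given by its name, has taken for a name from the list of things; names that differ only in an ending like _2 or _b are one class to them, and where a whole thing is asked for, a point or a joint stands for the part that bears it (a point fixed in the world has none). Each returns a list of dicts, best first, with "conf" (0 to 1); they miss things now and then, are a little off and sometimes report something else, mostly with a low value. They report only what shows in the picture. A call takes as long as a camera call. They do not tell look-alikes from the thing itself.
- viewer.find_in(camera, query): "centre" ([column, row] as shares, 0 to 1, of the picture: columns of its width, rows of its height, amid what is visible of it).
The state is a dict: "time": time; "qpos": joint angles; "dq": joint speeds; "tau": joint torques, N m; "eef_pos": TCP position; "tcp_rot": TCP orientation; "contact_force": force on the tool from outside, world axes, zero at the start; "torque": the same for the moment, N m; "grip_width": finger opening in m.
Only numpy, scipy, OpenCV 4.12 (cv2) and the standard library are available. Lean on these libraries where they do the work, as an engineer would, in place of code of your own. Each camera call takes 0.05 s, during which the arm holds its last target. There are 200 camera calls.

TASK

Rebuild the clamping stack on the carousel drive: thread the wide steel spacer onto the upright spindle, then the brass spacer, each fully home, then the black keeper. Feel for the angle at which the keeper's two slots drop over the spindle's cross-pin, press it down against the spring and give it about a quarter turn, so that it springs up and stays locked under the pin with the stack clamped. Be gentle, since bearing down hard bends the pin, and leave the other things on the bench where they are.

Things in the scene. Friction and masses are not known exactly. Their poses are not given: they have to be found in the camera images.
- drive: carousel drive, fixed, in another place and yaw each time: white housing 150 x 130 x 42 mm, front to its own -x; origin under its centre at bench height, z up. Over it a dark round carousel plate (128 mm across, 5 mm thick, eight pale wells) lies on a spring.
- spindle_foot (a point): on the spindle's axis, at the top face of the carousel plate with the spring relaxed (65 mm above the bench); axes as the drive. The steel spindle rises from here in steps: 26 mm diameter up to 6 mm above this point, 20 mm up to 18 mm, 12 mm up to its end at 46 mm; the steps and the end are chamfered by about 2 mm.
- pin_mid (a point): middle of the spindle's brass cross-pin, 38 mm above spindle_foot; axes as the DRIVE, not as the pin. The pin is a level bar, 4 mm square, 19 mm long. Its angle is not measured: it lies within 1.2 rad either way of the drive's y axis, as the motor left it; look or feel for it. The spindle is geared and turns only under about 0.12 N m.
- carousel (a joint): how far the carousel plate is pressed down, m: 0 (spring relaxed) to 0.007 (hard stop). The spring pushes up with 5.2 N at 0 and 1.5 N more for each mm; plate and parts weigh about 3 N together, so they do not sink it. About 0.0015 with the keeper locked under the pin.
- wide_spacer_mid (a point): centre, half-way up, of the wide steel spacer: a plain ring, outside 48 mm, bore 27.8 mm, 14 mm high, about 0.12 kg; z is its axis. It fits the spindle's 26 mm part and rests on the carousel plate. All three parts start lying flat on a grey-blue mat, 2 mm thick.
- brass_spacer_mid (a point): centre, half-way up, of the brass spacer: a plain ring, outside 42 mm, bore 21.8 mm, 12 mm high, about 0.10 kg; z is its axis. It passes the pin, fits the spindle's 20 mm part and rests on the wide spacer.
- keeper_mid (a point): centre, half-way up, of the keeper: a black knurled disc, 38 mm across, with a light metal middle, 14 mm high over all (rim 12 mm), 0.045 kg, bore 14 mm; z up. Off the slots it lies on top of the pin (underside 40 mm above spindle_foot); with the slots on the pin it drops 14 mm onto the brass spacer.
- keeper_slot (a point): outer part of one of the keeper's two opposite slots, on its top, 9.5 mm from its centre; axes as the keeper, slots along x. The slots go right through, 6 mm wide, to 23 mm across; white marks on the rim at their ends. Lands 2 mm high stand beside them, out to 48 degrees from the slot line.
- keeper_pocket (a point): floor of one of the two pockets for the pin, between the lands, 12 mm above the underside, 90 degrees from the slots. From its place on the brass spacer the keeper must go 4 mm down (8 to 9 N; hard stop at 7 mm, 13 N) to turn under the pin; 65 to 115 degrees from the slots, either way, it springs up about 2 mm and is locked.
- note_pad: small ruled note pad, 106 x 76 x 12 mm, a bystander; origin at the centre of its underside
- forceps: steel forceps, 118 mm long, lying, a bystander; origin at the centre of its underside
- lab_timer: white bench timer with three buttons, 66 x 66 x 20 mm, a bystander; origin at the centre of its underside
- petri_c: small petri dish, 34 mm across, 11 mm high, a bystander; origin at the centre of its underside
- weight_0: brass check weight, 24 mm across, 22 mm high, a bystander; origin at the centre of its underside
There are look-alikes about, which are no part of the job. What is shaped like the part that bears wide_spacer_mid but turquoise is not meant.

How it is judged:
By the outcome, as a careful person would: the job done as asked, in the order asked, and still so for the second after the job is handed in, with the robot touching nothing.
It also fails if it takes over 72 s, if anything falls off the work surface, if the arm or the gripper's body presses on something with over 40 N, if the wrist force passes 120 N, or if a joint passes its speed limit or range.

## Working session

There is one attempt and no reset: what is moved stays moved. The work goes in short steps, Python scripts to look and compute and a tool call to move; the robot and the scene stay as the last step left them, time stands still between calls to the robot, and variables do not carry over. Pictures are saved under pics/ and viewed, about 8 in all and at most 12, crops included, and the job is handed in when it is done.

Besides the shell and the picture viewer there is one more tool, called as name(argument=value, ...) on one line, values as JSON. carry_out: Moves the arm, as the interface text tells. Its arguments: {"type":"object","properties":{"deltas":{"type":"string"},"newtons":{"type":"number"}},"required":["deltas"]}

```bash
mkdir -p pics; cat > h.py <<'E'
import numpy as np, cv2
from rig import manip, viewer
def cam(name):
    p=viewer.camera_params(name)
    K=np.array([[p['fx'],0,p['cx']],[0,p['fy'],p['cy']],[0,0,1.]])
    if 'T_tool_cam' in p:
        s=manip.get_state(); T=np.eye(4); T[:3,:3]=np.array(s['tcp_rot']); T[:3,3]=s['eef_pos']
        W=T@np.array(p['T_tool_cam']); R=W[:3,:3].T; t=-R@W[:3,3]
    else:
        R=cv2.Rodrigues(np.array(p['rvec'],float))[0]; t=np.array(p['tvec'],float).ravel()
    return K,R,t
def ray(c,px,z):
    K,R,t=c; d=R.T@np.linalg.solve(K,[px[0],px[1],1]); o=-R.T@t
    return o+d*(z-o[2])/d[2]
def proj(c,P):
    K,R,t=c; v=K@(R@np.asarray(P,float)+t); return v[:2]/v[2]
E
cat > a.py <<'E'
from h import *
s=manip.get_state(); print(s, manip.tcp_to_grasp)
ims=[]
Z=dict(wide_spacer_mid=.009,brass_spacer_mid=.008,keeper_mid=.009,drive=.03,pin_mid=.103,spindle_foot=.065,keeper_slot=.016)
for n in ['top','side']:
    c=cam(n); im=viewer.read_camera(n); cv2.imwrite(f'pics/{n}0.png',im)
    print(n,'campos',(-c[1].T@c[2]).round(3))
    for q,z in Z.items():
        for r in viewer.find_in(n,q)[:3]:
            px=np.array(r['centre'])*[640,400]
            print(n,q,round(r['conf'],2),px.round(1),ray(c,px,z).round(4))
    ims.append(im)
E
python3 a.py
```

```text
{'time': 0.0, 'qpos': array([ 6.12960354e+01,  1.24782945e+01,  9.25284547e+01,  6.40446605e-04,
        7.51294564e+01, -6.42794905e+00]), 'dq': array([-0.06687411,  0.02401731, -0.04775981,  0.04413807,  0.10567004,
       -0.05065556]), 'tau': array([ 3.80076908e-04, -3.96833146e+01, -3.03860986e+01, -4.38470533e-05,
        9.47589084e-03,  1.21890457e-05]), 'eef_pos': array([0.23650085, 0.57766058, 0.22995182]), 'tcp_rot': array([[ 9.25367229e-01, -1.15122407e-03,  3.79070133e-01],
       [-3.79071780e-01, -2.07991436e-03,  9.25364933e-01],
       [-2.76868968e-04, -9.99997174e-01, -2.36108115e-03]]), 'contact_force': array([-0.13455589, -0.04821613,  0.89888541]), 'torque': array([-0.01089402,  0.00067691, -0.05462026]), 'grip_width': 0.0852229698141504} 0.0187
top campos [ 0.442 -0.023  1.374]
top wide_spacer_mid 0.5 [391.  224.7] [ 0.4672 -0.2685  0.009 ]
top wide_spacer_mid 0.43 [423.3 208.4] [ 0.5225 -0.3743  0.009 ]
top brass_spacer_mid 0.59 [383.5 219.4] [ 0.484  -0.2441  0.008 ]
top keeper_mid 0.53 [321.7 229. ] [ 0.4489 -0.0427  0.009 ]
top drive 0.9 [251.6 198.7] [0.5419 0.1855 0.03  ]
top pin_mid 0.93 [253.3 200.8] [0.5301 0.1687 0.103 ]
top spindle_foot 0.89 [256.7 195.5] [0.5496 0.1643 0.065 ]
top keeper_slot 0.59 [326.2 233.5] [ 0.4347 -0.0574  0.016 ]
side campos [ 0.526 -1.007  0.461]
side wide_spacer_mid 0.75 [215.1 303.1] [ 0.3595 -0.38    0.009 ]
side wide_spacer_mid 0.73 [301.4 299.4] [ 0.5256 -0.3694  0.009 ]
side wide_spacer_mid 0.68 [280.7 270. ] [ 0.479  -0.2593  0.009 ]
side brass_spacer_mid 0.63 [295.6 245.9] [ 0.5102 -0.1423  0.008 ]
side keeper_mid 0.33 [311.7 183.9] [0.5615 0.3524 0.009 ]
side drive 0.95 [308.8 195.4] [0.5478 0.1694 0.03  ]
side pin_mid 0.83 [307.6 194.2] [ 0.5409 -0.0203  0.103 ]
side spindle_foot 0.76 [311.2 194.1] [0.5534 0.0857 0.065 ]
side keeper_slot 0.4 [270.9 232.4] [ 0.4434 -0.0807  0.016 ]
```

View pics/top0.png

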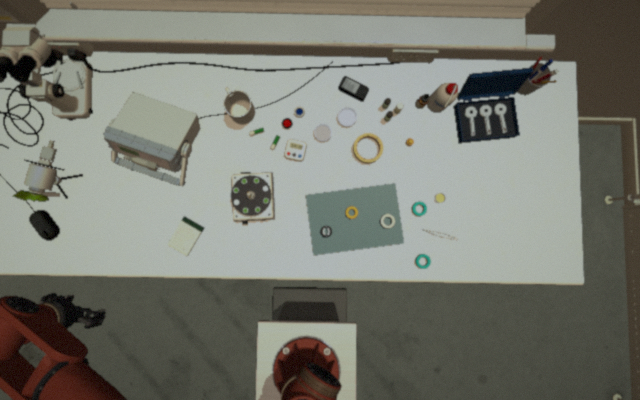

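View pics/side0.png

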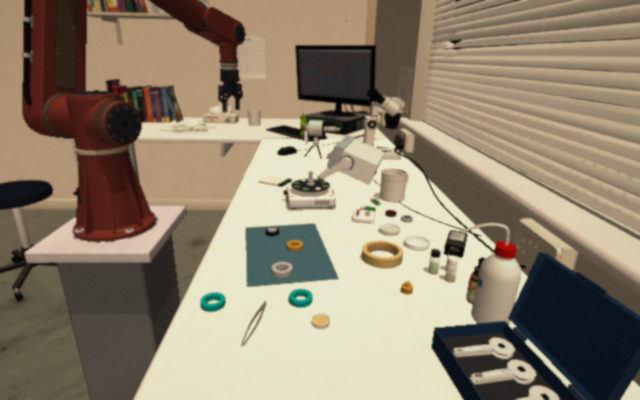

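The top view shows the mat with the keeper (326,231), brass ring (351,212) and steel ring (388,221). The candidates for the wide spacer are the pale steel ring on the mat at (388,221) and the turquoise rings at (419,209) and (422,261). The steel ring on the mat fits, since turquoise is ruled out. The drive is at (252,196). I'm moving over the drive first for a close look on the way.

carry_out(deltas="110 -170 30 0 0 0 0;110 -170 30 0 0 0 0;110 -170 30 0 0 0 0;110 -170 30 0 0 0 0;110 -170 30 0 0 0 0")

```text
time: 1.22
eef_pos: [0.3477, 0.4066, 0.2618]
tcp_rot: [[0.926, 0.001, 0.379], [-0.379, 0.0, 0.926], [0.001, -1.0, 0.0]]
contact_force: [0.5, -0.1, -0.9]
grip_width: 0.0849
```

carry_out(deltas="110 -170 30 0 0 0 0;110 -170 30 0 0 0 0;110 -170 30 0 0 0 0;110 -170 30 0 0 0 0;110 -170 30 0 0 0 0")

```text
time: 1.63
eef_pos: [0.4579, 0.2363, 0.2921]
tcp_rot: [[0.925, 0.001, 0.379], [-0.379, 0.0, 0.925], [0.001, -1.0, 0.001]]
contact_force: [0.5, -0.0, -1.7]
grip_width: 0.0855
```

```bash
cat > w.py <<'E'
from h import *
import sys
tag=sys.argv[1]
s=manip.get_state(); print(s['time'],s['eef_pos'].round(4),'F',s['contact_force'].round(2),'M',s['torque'].round(3),'w',round(s['grip_width'],4))
c=cam('wrist'); im=viewer.read_camera('wrist'); cv2.imwrite(f'pics/{tag}.png',im)
print('cam',(-c[1].T@c[2]).round(3))
for a in sys.argv[2:]:
    q,z=a.split('='); 
    for r in viewer.find_in('wrist',q)[:3]:
        px=np.array(r['centre'])*[640,400]
        print(q,round(r['conf'],2),px.round(1),ray(c,px,float(z)).round(4))
E
python3 w.py d1 drive=.03 pin_mid=.103 spindle_foot=.065
```

```text
1.6333 [0.4579 0.2363 0.2921] F [ 0.54 -0.02 -1.65] M [-0.038 -0.022  0.034] w 0.0855
cam [0.382 0.267 0.434]
drive 0.93 [307.3 221.5] [0.5471 0.1854 0.03  ]
drive 0.35 [144.5 212.9] [ 0.4383 -0.0417  0.03  ]
pin_mid 0.81 [306.4 220.4] [0.5154 0.1996 0.103 ]
spindle_foot 0.85 [305.6 219.9] [0.5296 0.1912 0.065 ]
```

View pics/d1.png

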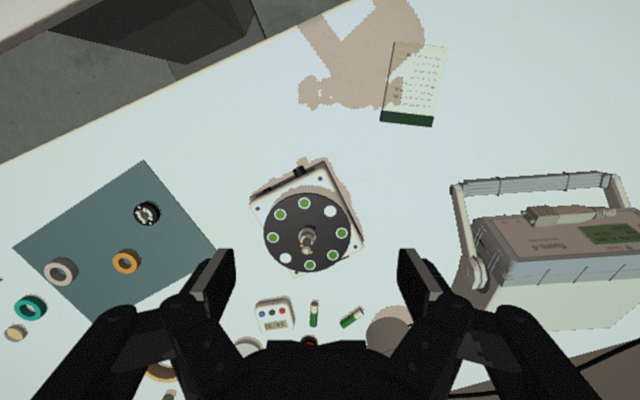

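carry_out(deltas="40 -20 -90 0 0 0 0;40 -20 -90 0 0 0 0;40 -20 -90 0 0 0 0;40 -20 -90 0 0 0 0")

```text
time: 2.17
eef_pos: [0.4934, 0.218, 0.1954]
tcp_rot: [[0.926, -0.01, 0.378], [-0.378, -0.003, 0.926], [-0.008, -1.0, -0.007]]
contact_force: [-0.7, 0.1, -0.8]
grip_width: 0.0855
```

```bash
cat > plate.py <<'E'
from h import *
import sys
def plate(f,c,guess,z=.065):
    im=cv2.imread(f); g=cv2.cvtColor(im,cv2.COLOR_BGR2GRAY)
    # radial edges in the world plane: dark plate -> bright outside
    pts=[]
    for a in np.arange(0,2*np.pi,np.pi/60):
        rr=np.arange(.055,.074,.0003)
        v=[]
        for r in rr:
            p=proj(c,[guess[0]+r*np.cos(a),guess[1]+r*np.sin(a),z])
            v.append(float(cv2.getRectSubPix(g.astype(np.float32),(1,1),(float(p[0]),float(p[1])))[0,0]) if 2<p[0]<637 and 2<p[1]<397 else 0)
        d=np.array(v[5:])-np.array(v[:-5]); i=d.argmax()
        if d[i]>35: pts.append([guess[0]+rr[i+2]*np.cos(a),guess[1]+rr[i+2]*np.sin(a)])
    pts=np.array(pts)
    from scipy.optimize import least_squares
    f=lambda q: np.hypot(pts[:,0]-q[0],pts[:,1]-q[1])-.064
    r=least_squares(f,guess[:2],loss='soft_l1',f_scale=.001)
    return r.x,len(pts),np.median(abs(f(r.x)))
if __name__=='__main__':
    c=cam('wrist'); g=np.array([.535,.178])
    for _ in range(3): g,n,e=plate(sys.argv[1],c,g); print(g.round(4),n,e.round(5))
    for h in (0,.018,.038,.046): print(h,proj(c,[*g,.065+h]).round(1))
E
python3 w.py d2 pin_mid=.103 spindle_foot=.065; python3 plate.py pics/d2.png
python3 -c "
import cv2;im=cv2.imread('pics/d2.png')
c=im[100:340,180:480];cv2.imwrite('pics/d2c.png',cv2.resize(c,None,fx=2.5,fy=2.5,interpolation=2))"
```

```text
2.1667 [0.4934 0.218  0.1954] F [-0.67  0.05 -0.77] M [-0.01   0.009 -0.02 ] w 0.0855
cam [0.419 0.249 0.338]
pin_mid 0.57 [306.6 224.9] [0.5149 0.1994 0.103 ]
spindle_foot 0.97 [308.2 223.8] [0.5299 0.1934 0.065 ]
[0.5361 0.1777] 78 0.00335
[0.5364 0.1768] 77 0.00347
[0.5366 0.176 ] 75 0.0034
0 [292.4 228.8]
0.018 [291.  236.5]
0.038 [289.3 246.2]
0.046 [288.5 250.4]
```

View pics/d2c.png

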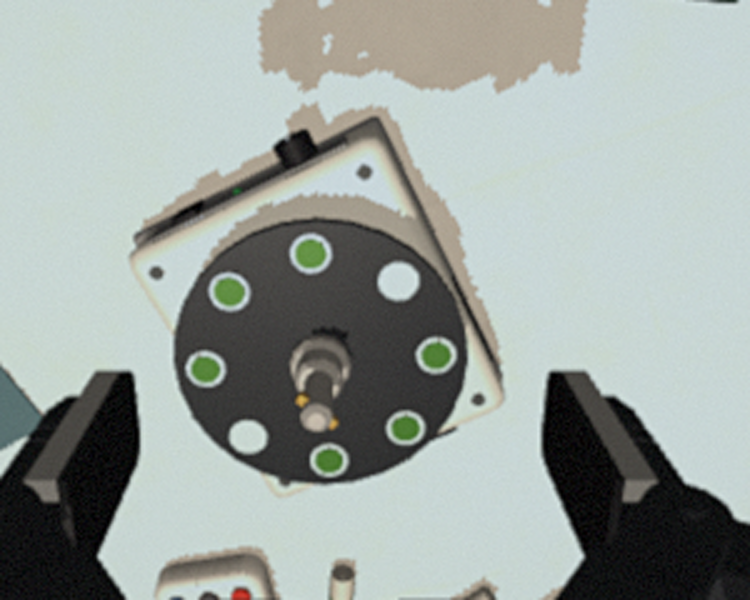

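The crop shows the plate centre at about (308,240) full-frame, the spindle top at (307,267), and the brass pin ends at (301,260) and (313,269).

```bash
cat > b.py <<'E'
from h import *
c=cam('wrist')
print('plate',ray(c,(308.4,240.2),.065).round(4),'top',ray(c,(306.8,267.2),.111).round(4))
a,b=ray(c,(300.8,260),.103),ray(c,(313.2,269.2),.103); print('pin',a.round(4),b.round(4),((a+b)/2).round(4),np.hypot(*(b-a)[:2]).round(4),np.degrees(np.arctan2(*(b-a)[[1,0]])).round(1))
# drive yaw: front edge corners at z .042 (front top edge)
p,q=ray(c,(180+150/2.5,100+245/2.5),.042),ray(c,(180+382/2.5,100+140/2.5),.042); print('front',p.round(4),q.round(4),np.degrees(np.arctan2(*(q-p)[[1,0]])).round(1))
from plate import plate
g=ray(c,(308.4,240.2),.065)[:2]
for _ in range(3): g,n,e=plate('pics/d2.png',c,g); print(g.round(4),n,e.round(5))
t=cam('top'); im=cv2.imread('pics/top0.png')
print('top', ray(t,(388,221),.009).round(4),ray(t,(351,212),.008).round(4),ray(t,(326,231),.009).round(4),ray(t,(252.3,195.5),.065).round(4))
E
python3 b.py
```

```text
plate [0.5561 0.1868 0.065 ] top [0.5598 0.1848 0.111 ]
pin [0.5548 0.1802 0.103 ] [0.5691 0.1875 0.103 ] [0.562  0.1838 0.103 ] 0.016 27.0
front [0.4884 0.1303 0.042 ] [0.4832 0.2452 0.042 ] 92.6
[0.5594 0.1849] 120 0.00135
[0.5596 0.1848] 120 0.00138
[0.5596 0.1848] 120 0.00145
top [ 0.4791 -0.2587  0.009 ] [ 0.5062 -0.1375  0.008 ] [ 0.4427 -0.0568  0.009 ] [0.5493 0.1781 0.065 ]
```

carry_out(deltas="0 0 0 0 0 0 0;0 0 0 0 0 0 0")

```text
time: 2.48
eef_pos: [0.4976, 0.2196, 0.2037]
tcp_rot: [[0.926, 0.004, 0.378], [-0.378, 0.001, 0.926], [0.003, -1.0, 0.003]]
contact_force: [0.3, 0.3, -0.6]
grip_width: 0.0851
```

```bash
cat > e.py <<'E'
from h import *
from plate import plate
import sys
f=sys.argv[1]; name=f.split('/')[-1][:-4]
def run(f,c,g):
    for _ in range(4): g,n,e=plate(f,c,g)
    return g.round(4),n,round(e,5)
print('wrist',run(f,cam('wrist'),np.array([.556,.186])))
for n in('top','side'): print(n,run(f'pics/{n}0.png',cam(n),np.array([.552,.18])))
E
python3 w.py d3; python3 e.py pics/d3.png
```

```text
2.4833 [0.4976 0.2196 0.2037] F [ 0.27  0.32 -0.58] M [ 0.013  0.004 -0.09 ] w 0.0851
cam [0.421 0.25  0.346]
wrist (array([0.5509, 0.1842]), 120, np.float64(0.0006))Traceback (most recent call last):
  File "e.py", line 9, in <module>
    for n in('top','side'): print(n,run(f'pics/{n}0.png',cam(n),np.array([.552,.18])))
                                    ~~~^^^^^^^^^^^^^^^^^^^^^^^^^^^^^^^^^^^^^^^^^^^^^^
  File "e.py", line 6, in run
    for _ in range(4): g,n,e=plate(f,c,g)
                             ~~~~~^^^^^^^
  File "plate.py", line 18, in plate
    r=least_squares(f,guess[:2],loss='soft_l1',f_scale=.001)
    return func(*args, **kwargs)
    vector_fun = VectorFunction(
        fun_wrapped,
    ...<6 lines>...
        workers=workers
    )
    self._update_fun()
    ~~~~~~~~~~~~~~~~^^
    self.f = self.fun_wrapped(xp_copy(self.x))
             ~~~~~~~~~~~~~~~~^^^^^^^^^^^^^^^^^
    return np.atleast_1d(self.fun(x))
                         ~~~~~~~~^^^
    return self.f(x, *self.args, **self.kwargs)
           ~~~~~~^^^^^^^^^^^^^^^^^^^^^^^^^^^^^^
  File "plate.py", line 17, in <lambda>
    f=lambda q: np.hypot(pts[:,0]-q[0],pts[:,1]-q[1])-.064
                         ~~~^^^^^
IndexError: too many indices for array: array is 1-dimensional, but 2 were indexed
```

carry_out(deltas="-30 -205 -20 0 0 0 0;-30 -205 -20 0 0 0 0;-30 -205 -20 0 0 0 0;-30 -205 -20 0 0 0 0;-30 -205 -20 0 0 0 0")

```text
time: 2.95
eef_pos: [0.467, 0.0121, 0.1826]
tcp_rot: [[0.926, 0.003, 0.378], [-0.378, -0.0, 0.926], [0.003, -1.0, 0.001]]
contact_force: [1.3, 0.0, 0.8]
grip_width: 0.0853
```

carry_out(deltas="-30 -195 -10 0 0 0 0;-30 -195 -10 0 0 0 0;-30 -195 -10 0 0 0 0;-30 -195 -10 0 0 0 0;-30 -195 -10 0 0 0 0")

```text
time: 3.37
eef_pos: [0.4368, -0.1847, 0.1728]
tcp_rot: [[0.925, 0.003, 0.38], [-0.38, -0.002, 0.925], [0.003, -1.0, -0.001]]
contact_force: [0.5, -0.1, 0.6]
grip_width: 0.0853
```

carry_out(deltas="0 0 0 0 0 0 0.3;0 0 0 0 0 0 0.3;0 0 0 0 0 0 0.3")

```text
time: 3.62
eef_pos: [0.4372, -0.1813, 0.172]
tcp_rot: [[0.925, 0.001, 0.38], [-0.38, 0.0, 0.925], [0.001, -1.0, 0.001]]
contact_force: [0.6, -0.2, -0.4]
grip_width: 0.0601
```

```bash
python3 w.py m1 wide_spacer_mid=.009 brass_spacer_mid=.008 keeper_mid=.009 keeper_slot=.016
```

```text
3.6167 [ 0.4372 -0.1813  0.172 ] F [ 0.6  -0.23 -0.41] M [ 0.006  0.045 -0.034] w 0.0601
cam [ 0.361 -0.15   0.314]
wide_spacer_mid 0.87 [267.  238.5] [ 0.488  -0.2658  0.009 ]
wide_spacer_mid 0.86 [122.9 170.1] [ 0.3509 -0.377   0.009 ]
wide_spacer_mid 0.57 [199.6 276.5] [ 0.5043 -0.3678  0.009 ]
brass_spacer_mid 0.96 [372.8 204.6] [ 0.4954 -0.1339  0.008 ]
brass_spacer_mid 0.67 [419.5 135. ] [ 0.4387 -0.0622  0.008 ]
keeper_mid 0.76 [424.8 136.7] [ 0.4423 -0.0577  0.009 ]
keeper_slot 0.62 [429.7 134.8] [ 0.4405 -0.0547  0.016 ]
```

View pics/m1.png

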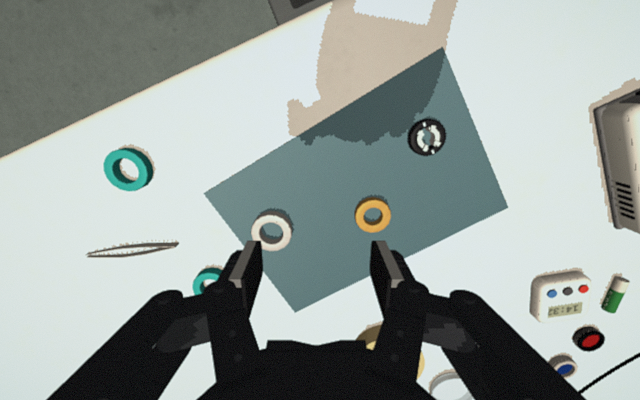

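The wide spacer is at (271,231), brass at (373,215), keeper at (428,136). The turquoise rings at (128,170) and (208,282) are excluded. Next I'll refine the centres and crop in on the keeper and spacer.

```bash
cat > m.py <<'E'
from h import *
im=cv2.imread('pics/m1.png'); c=cam('wrist'); hsv=cv2.cvtColor(im,cv2.COLOR_BGR2HSV)
def blob(mask,box,z,D):
    m=np.zeros_like(mask); x0,y0,x1,y1=box; m[y0:y1,x0:x1]=mask[y0:y1,x0:x1]
    n,l,st,_=cv2.connectedComponentsWithStats(m); i=1+st[1:,4].argmax()
    k,_=cv2.findContours((l==i).astype(np.uint8),cv2.RETR_EXTERNAL,cv2.CHAIN_APPROX_NONE)
    k=max(k,key=len)[:,0].astype(float)
    P=np.array([ray(c,p,z)[:2] for p in k]); (cx,cy),r=cv2.minEnclosingCircle(P.astype(np.float32)*1000)
    e=cv2.fitEllipse((P*1000).astype(np.float32))
    print(box,st[i],'circ',round(cx,1),round(cy,1),round(r,1),'ell',np.round(e[0],1),np.round(e[1],1))
b,g,r=[im[...,i].astype(int) for i in range(3)]
blob(((r>150)&(abs(r-b)<60)&(r>=g-5)).astype(np.uint8),(235,200,305,262),.016,.048)
blob(((r-b)>50).astype(np.uint8),(345,185,400,240),.014,.042)
A=cv2.resize(im[195:265,235:310],None,fx=5,fy=5,interpolation=2); B=cv2.resize(im[105:170,395:465],None,fx=6,fy=6,interpolation=2)
h=max(A.shape[0],B.shape[0]); f=lambda q:cv2.copyMakeBorder(q,0,h-q.shape[0],0,0,0)
cv2.imwrite('pics/m1c.png',np.hstack([f(A),f(B)]))
E
python3 m.py
```

```text
(235, 200, 305, 262) [251 215  40  36 632] circ 480.3 -254.6 23.5 ell [ 480.5 -254.5] [42.6 46. ]
(345, 185, 400, 240) [355 198  36  35 743] circ 504.4 -138.1 21.5 ell [ 504.6 -137.7] [39.9 41.9]
```

View pics/m1c.png

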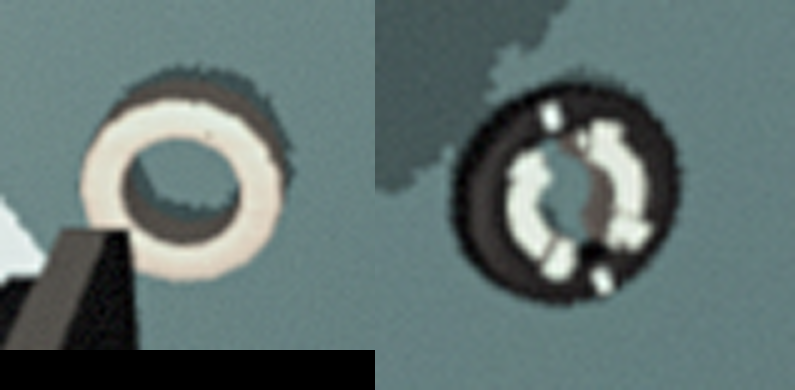

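The left crop shows the plain pale-steel ring on the mat, centre (271,232), so that is the wide spacer. The right crop shows the keeper with white marks at (424,124) and (433,152). I'm picking the wide spacer.

carry_out(deltas="43 -73 -40 0 0 0 0.18;43 -73 -70 0 0 0 0.18;43 -73 -110 0 0 0 0.18;43 -73 -130 0 0 0 0.18;43 -73 -140 0 0 0 0.18", newtons=30)

```text
time: 4.28
eef_pos: [0.4764, -0.2521, 0.0248]
tcp_rot: [[0.925, -0.009, 0.379], [-0.379, 0.006, 0.925], [-0.011, -1.0, 0.002]]
contact_force: [-1.5, 1.2, -0.0]
grip_width: 0.0703
```

carry_out(deltas="0 0 -14 0 0 0 0.18;0 0 -28 0 0 0 0.18;0 0 -28 0 0 0 0.18;0 0 -28 0 0 0 0.6;0 0 -28 0 0 0 0.6")

```text
time: 4.7
eef_pos: [0.4808, -0.2547, 0.0049]
tcp_rot: [[0.926, 0.002, 0.378], [-0.378, -0.001, 0.926], [0.002, -1.0, -0.001]]
contact_force: [-0.3, 0.1, 4.5]
grip_width: 0.047
```

```bash
cat > m2.py <<'E'
import numpy as np
from h import *
# keeper angle from m1 (pose then ~ commanded)
p=viewer.camera_params('wrist');K=np.array([[p['fx'],0,p['cx']],[0,p['fy'],p['cy']],[0,0,1.]])
T=np.eye(4);T[:3,:3]=[[.9255,0,.379],[-.379,0,.9255],[0,-1,0]];T[:3,3]=[.437,-.182,.171]
W=T@np.array(p['T_tool_cam']);R=W[:3,:3].T;c=(K,R,-R@W[:3,3])
a,b=ray(c,(424.5,124.3),.014),ray(c,(432.8,151.7),.014)
print(a.round(4),b.round(4),((a+b)/2).round(4),np.linalg.norm(a-b).round(4),np.degrees(np.arctan2(*(b-a)[[1,0]])).round(1))
print(ray(c,(271.4,232.6),.016).round(4), manip.get_state()['grip_width'],manip.get_state()['contact_force'],manip.get_state()['eef_pos'])
E
python3 m2.py
```

```text
[ 0.4279 -0.0572  0.014 ] [ 0.4589 -0.0566  0.014 ] [ 0.4434 -0.0569  0.014 ] 0.031 1.2
[ 0.4795 -0.2554  0.016 ] 0.04699586614361417 [-0.26597457  0.06779095  4.52879182] [ 0.48084937 -0.25474148  0.00486678]
```

carry_out(deltas="0 0 0 0 0 0 0.6;0 0 40 0 0 0 0.6;0 0 80 0 0 0 0.6;0 0 115 0 0 0 0.6;5 30 135 0 0 0 0.6")

```text
time: 5.12
eef_pos: [0.4879, -0.23, 0.145]
tcp_rot: [[0.924, 0.009, 0.383], [-0.382, -0.009, 0.924], [0.012, -1.0, -0.005]]
contact_force: [2.0, -0.3, 0.4]
grip_width: 0.0456
```

carry_out(deltas="33 205 0 0 0 0 0.6;33 205 0 0 0 0 0.6;33 205 0 0 0 0 0.6;33 205 0 0 0 0 0.6;33 205 0 0 0 0 0.6")

```text
time: 5.53
eef_pos: [0.5181, -0.0176, 0.1398]
tcp_rot: [[0.925, 0.003, 0.379], [-0.379, -0.0, 0.925], [0.002, -1.0, 0.001]]
contact_force: [0.6, -0.9, -0.9]
grip_width: 0.0461
```

carry_out(deltas="33 180 0 0 0 0 0.6;33 204 0 0 0 0 0.6;33 204 0 0 0 0 0.6;33 204 0 0 0 0 0.6;33 204 0 0 0 0 0.6")

```text
time: 5.95
eef_pos: [0.551, 0.1869, 0.1397]
tcp_rot: [[0.926, 0.002, 0.379], [-0.379, 0.001, 0.926], [0.002, -1.0, 0.001]]
contact_force: [0.7, -0.6, -0.7]
grip_width: 0.0457
```

carry_out(deltas="0 0 0 0 0 0 0.6;0 0 0 0 0 0 0.6;0 0 0 0 0 0 0.6")

```text
time: 6.2
eef_pos: [0.5506, 0.1843, 0.1388]
tcp_rot: [[0.926, 0.0, 0.378], [-0.378, -0.001, 0.926], [0.001, -1.0, -0.0]]
contact_force: [0.2, -0.1, -1.6]
grip_width: 0.0454
```

```bash
python3 w.py h1 wide_spacer_mid=.138; python3 - <<'E'
from h import *
im=viewer.read_camera('side');cv2.imwrite('pics/s1.png',im)
A=cv2.resize(cv2.imread('pics/h1.png'),(480,300));B=cv2.resize(im[140:230,250:394],(480,300),interpolation=2)
cv2.imwrite('pics/h1v.png',np.vstack([A,B]))
E
```

```text
6.2 [0.5506 0.1843 0.1388] F [ 0.23 -0.08 -1.61] M [ 0.016  0.01  -0.018] w 0.0454
cam [0.474 0.215 0.281]
wide_spacer_mid 0.82 [314.8 267.6] [0.5619 0.179  0.138 ]
wide_spacer_mid 0.32 [ 52.4 170.5] [0.4561 0.0748 0.138 ]
```

View pics/h1v.png

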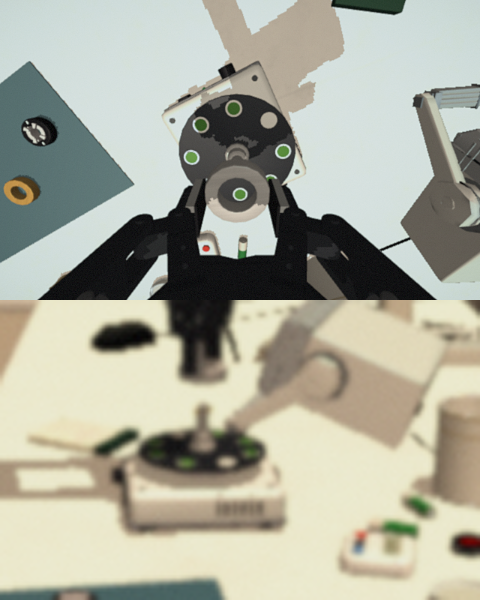

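```bash
cat > r.py <<'E'
from h import *
from plate import plate
import sys
from scipy.optimize import least_squares
c=cam('wrist'); im=cv2.imread('pics/h1.png'); g=cv2.GaussianBlur(cv2.cvtColor(im,cv2.COLOR_BGR2GRAY),(3,3),0).astype(np.float32)
p0=ray(c,(318.7,258.7),.151); print('rough ring',p0.round(4))
# bore edge: bright face -> dark/other inside; outer edge
for R,lo,hi,sgn in ((.0139,.010,.018,0),(.024,.020,.028,0)):
    q=p0[:2]
    for _ in range(3):
        P=[]
        for a in np.arange(0,2*np.pi,np.pi/40):
            rr=np.arange(lo,hi,.0003); v=[]
            for r in rr:
                u=proj(c,[q[0]+r*np.cos(a),q[1]+r*np.sin(a),.151]); v.append(cv2.getRectSubPix(g,(1,1),(float(u[0]),float(u[1])))[0,0])
            d=abs(np.array(v[4:])-np.array(v[:-4])); i=d.argmax()
            if d[i]>20: P.append([q[0]+rr[i+2]*np.cos(a),q[1]+rr[i+2]*np.sin(a)])
        P=np.array(P); f=lambda x:np.hypot(P[:,0]-x[0],P[:,1]-x[1])-x[2]
        s=least_squares(f,[*q,R],loss='soft_l1',f_scale=.0007); q=s.x[:2]
    print('ring',s.x.round(4),len(P),np.median(abs(f(s.x))).round(5))
gg=np.array([.551,.184])
for _ in range(4): gg,n,e=plate('pics/h1.png',c,gg)
print('plate',gg.round(4),n,e)
E
python3 r.py
```

```text
rough ring [0.5496 0.1849 0.151 ]
ring [0.5499 0.1831 0.0138] 80 6e-05
ring [0.5499 0.1832 0.023 ] 80 0.00027
plate [0.5528 0.1819] 104 0.0006981657817931239
```

carry_out(deltas="3 -0.5 -20 0 0 0 0.6;3 -0.5 -40 0 0 0 0.6;3 -0.5 -55 0 0 0 0.6;3 -0.5 -60 0 0 0 0.6;3 -0.5 -60 0 0 0 0.6")

```text
time: 6.77
eef_pos: [0.5522, 0.1822, 0.0764]
tcp_rot: [[0.925, -0.004, 0.381], [-0.381, -0.001, 0.925], [-0.004, -1.0, -0.003]]
contact_force: [0.1, -0.4, -1.7]
grip_width: 0.0457
```

carry_out(deltas="0 0 -2 0 0 0 0.6;0 0 -4 0 0 0 0.6;0 0 -6 0 0 0 0.6;0 0 -6 0 0 0 0.6")

```text
time: 7.1
eef_pos: [0.5543, 0.1839, 0.0728]
tcp_rot: [[0.925, 0.001, 0.379], [-0.379, 0.0, 0.925], [0.001, -1.0, 0.0]]
contact_force: [-0.3, 1.1, -1.5]
grip_width: 0.0459
```

carry_out(deltas="0 0 -2 0 0 0 0.6;0 0 -3 0 0 0 0.6;0 0 -4 0 0 0 0.6;0 0 -4 0 0 0 0.6")

```text
time: 7.43
eef_pos: [0.5544, 0.1841, 0.0705]
tcp_rot: [[0.926, 0.0, 0.379], [-0.379, -0.0, 0.926], [0.0, -1.0, -0.0]]
contact_force: [-3.1, -1.1, 7.8]
grip_width: 0.0459
```

carry_out(deltas="-1 -0.4 0 0 0 0 0.6;-1.5 -0.5 0 0 0 0 0.6;-1.5 -0.5 -1 0 0 0 0.6;-1.5 -0.5 -1 0 0 0 0.6")

```text
time: 7.77
eef_pos: [0.5543, 0.184, 0.0704]
tcp_rot: [[0.926, 0.004, 0.379], [-0.379, 0.001, 0.926], [0.003, -1.0, 0.002]]
contact_force: [-2.4, -0.7, 9.7]
grip_width: 0.046
```

```bash
python3 w.py h2; python3 - <<'E'
from h import *
im=cv2.imread('pics/h2.png'); cv2.imwrite('pics/h2c.png',cv2.resize(im[180:340,230:410],None,fx=4,fy=3.75,interpolation=2))
E
```

```text
7.7667 [0.5543 0.184  0.0704] F [-2.39 -0.7   9.66] M [-0.102  0.503  0.083] w 0.046
cam [0.478 0.215 0.213]
```

View pics/h2c.png

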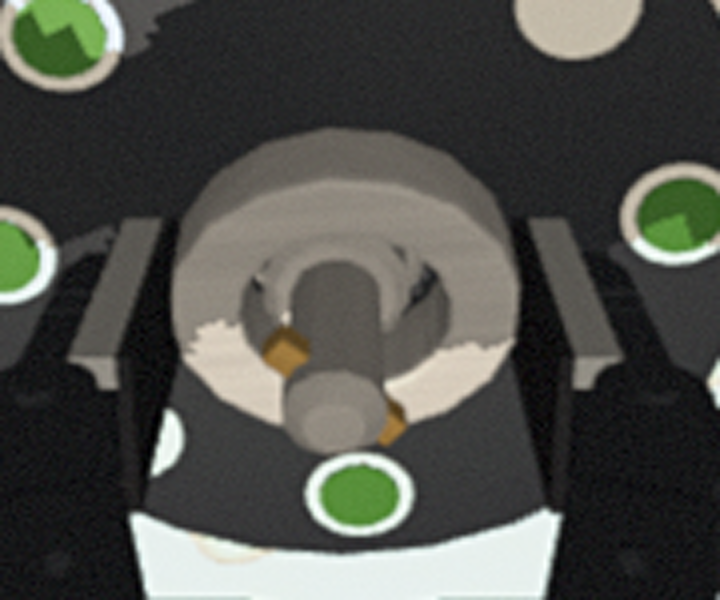

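```bash
cat > s.py <<'E'
from h import *
from scipy.optimize import least_squares
c=cam('wrist')
P=lambda u,v:(230+u/4,180+v/3.75)
print('tip',ray(c,P(335,425),.111).round(4))
a,b=ray(c,P(287,350),.103),ray(c,P(390,420),.103);print('pin',a.round(4),b.round(4),((a+b)/2).round(4),np.linalg.norm(a-b).round(4),np.degrees(np.arctan2(*(b-a)[[1,0]])).round(1))
im=cv2.imread('pics/h2.png'); g=cv2.GaussianBlur(cv2.cvtColor(im,cv2.COLOR_BGR2GRAY),(3,3),0).astype(np.float32)
for z in (.0815,.0835):
    e=np.array([P(172,290),P(185,215),P(230,195),P(340,178),P(450,200),P(500,230),P(518,290),P(500,350),P(200,370),P(250,405)])
    Q=np.array([ray(c,p,z)[:2] for p in e]); f=lambda x:np.hypot(Q[:,0]-x[0],Q[:,1]-x[1])-x[2]
    s=least_squares(f,[*Q.mean(0),.024]); print('ring',z,s.x.round(4),abs(f(s.x)).round(4))
J=np.array([.378,.926]); print('jaw axis',J)
E
python3 s.py
```

```text
tip [0.5519 0.1839 0.111 ]
pin [0.5456 0.1805 0.103 ] [0.5595 0.1876 0.103 ] [0.5525 0.1841 0.103 ] 0.0156 27.0
ring 0.0815 [0.5549 0.1836 0.0225] [0.0003 0.0024 0.0001 0.0026 0.0009 0.0012 0.0009 0.0001 0.0002 0.0013]
ring 0.0835 [0.5537 0.1841 0.0221] [0.0003 0.0024 0.0001 0.0025 0.0009 0.0012 0.0009 0.0001 0.0002 0.0012]
jaw axis [0.378 0.926]
```

carry_out(deltas="0 0.5 6 0 0 0 0.6;-0.5 0.5 6 0 0 0 0.6;-0.5 0.5 6 0 0 0 0.6;-0.5 0.5 3 0 0 0 0.6;-0.5 0.5 1 0 0 0 0.6")

```text
time: 8.23
eef_pos: [0.5517, 0.1842, 0.0682]
tcp_rot: [[0.925, -0.0, 0.379], [-0.379, 0.001, 0.925], [-0.001, -1.0, 0.0]]
contact_force: [-2.0, 1.6, 5.1]
grip_width: 0.0459
```

carry_out(deltas="0 0 -2 0 0 0 0.6;0 0 -2 0 0 0 0.6")

```text
time: 8.4
eef_pos: [0.5515, 0.1843, 0.0665]
tcp_rot: [[0.925, -0.001, 0.379], [-0.379, 0.0, 0.925], [-0.001, -1.0, -0.0]]
contact_force: [-3.7, 1.1, 6.8]
grip_width: 0.0462
```

carry_out(deltas="0 0 0 0 0 0 0.3;0 0 0 0 0 0 0.3;0 0 0 0 0 0 0.3;0 0 30 0 0 0 0.3;0 0 60 0 0 0 0.3")

```text
time: 8.82
eef_pos: [0.5491, 0.1831, 0.1235]
tcp_rot: [[0.925, -0.007, 0.379], [-0.379, -0.002, 0.925], [-0.006, -1.0, -0.004]]
contact_force: [0.6, -0.2, 1.4]
grip_width: 0.0601
```

carry_out(deltas="-20 -10 40 0 0 0 0.3;-40 -20 60 0 0 0 0.3;-40 -20 60 0 0 0 0.3;-40 -20 60 0 0 0 0.3")

```text
time: 9.15
eef_pos: [0.5127, 0.1638, 0.1881]
tcp_rot: [[0.925, 0.004, 0.38], [-0.38, 0.001, 0.925], [0.004, -1.0, 0.002]]
contact_force: [0.3, 0.4, -0.4]
grip_width: 0.0599
```

```bash
cat > ringfit.py <<'E'
from h import *
from scipy.optimize import least_squares
def circ(f,c,q,z,R,w=.004,free=True):
    im=cv2.imread(f); g=cv2.GaussianBlur(cv2.cvtColor(im,cv2.COLOR_BGR2GRAY),(3,3),0).astype(np.float32)
    q=np.array(q[:2])
    for _ in range(4):
        P=[]
        for a in np.arange(0,2*np.pi,np.pi/40):
            rr=np.arange(R-w,R+w,.0003); v=[]
            for r in rr:
                u=proj(c,[q[0]+r*np.cos(a),q[1]+r*np.sin(a),z]); v.append(cv2.getRectSubPix(g,(1,1),(float(u[0]),float(u[1])))[0,0])
            d=abs(np.array(v[4:])-np.array(v[:-4])); i=d.argmax()
            if d[i]>20: P.append([q[0]+rr[i+2]*np.cos(a),q[1]+rr[i+2]*np.sin(a)])
        P=np.array(P); fn=lambda x:np.hypot(P[:,0]-x[0],P[:,1]-x[1])-x[2]
        s=least_squares(fn,[*q,R],loss='soft_l1',f_scale=.0007); q=s.x[:2]
    return s.x.round(4),len(P),np.median(abs(fn(s.x))).round(5)
E
python3 w.py h3; python3 - <<'E'
from ringfit import *
c=cam('wrist')
for z in (.077,.079,.081,.083,.085): print(z,circ('pics/h3.png',c,(.552,.184),z,.024))
im=cv2.imread('pics/h3.png'); p=proj(c,[.552,.184,.08]).astype(int); print(p)
x,y=max(p[0]-80,0),max(p[1]-70,0)
cv2.imwrite('pics/h3c.png',cv2.resize(im[y:y+140,x:x+160],None,fx=4,fy=4,interpolation=2)); print(x,y)
E
```

```text
9.15 [0.5127 0.1638 0.1881] F [ 0.31  0.41 -0.37] M [-0.016  0.058 -0.001] w 0.0599
cam [0.436 0.195 0.33 ]
0.077 (array([0.5509, 0.1838, 0.0233]), 80, np.float64(6e-05))
0.079 (array([0.5499, 0.1839, 0.0232]), 80, np.float64(0.00014))
0.081 (array([0.549, 0.184, 0.023]), 80, np.float64(4e-05))
0.083 (array([0.5481, 0.1841, 0.0228]), 80, np.float64(0.0001))
0.085 (array([0.5472, 0.1842, 0.0226]), 80, np.float64(0.00011))
[351 219]
271 149
```

View pics/h3c.png

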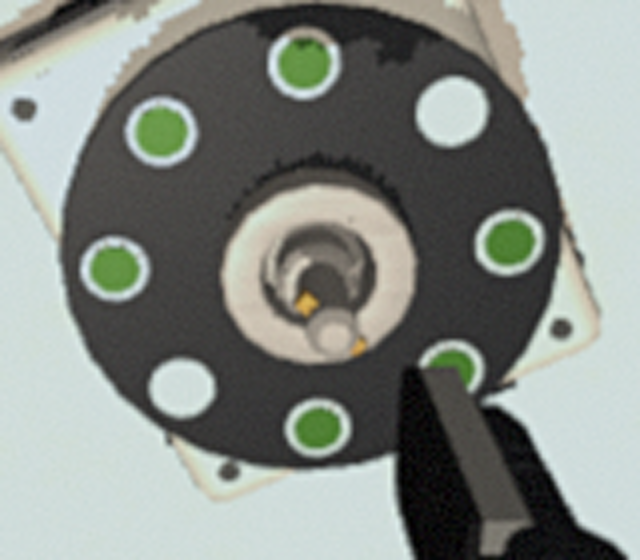

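The wide spacer lies flat and level on the plate around the spindle (centre (318,268) in the crop), with the 26 mm step inside its bore. Next is the brass spacer.

carry_out(deltas="-7.5 -205 0 0 0 0 0.3;-7.5 -205 0 0 0 0 0.3;-7.5 -205 0 0 0 0 0.3;-7.5 -205 0 0 0 0 0.3;-7.5 -205 0 0 0 0 0.3")

```text
time: 9.62
eef_pos: [0.5033, -0.0428, 0.1838]
tcp_rot: [[0.925, -0.004, 0.379], [-0.379, 0.001, 0.925], [-0.004, -1.0, -0.001]]
contact_force: [0.8, -0.2, 0.5]
grip_width: 0.0596
```

carry_out(deltas="0 -40 -10 0 0 0 0.3;0 -75 -30 0 0 0 0.3;0 -96.5 -65 0 0 0 0.3;0 -96.5 -105 0 0 0 0.3;0 -96.5 -145 0 0 0 0.3")

```text
time: 10.03
eef_pos: [0.5042, -0.1394, 0.0384]
tcp_rot: [[0.924, -0.0, 0.382], [-0.382, 0.0, 0.924], [-0.0, -1.0, -0.0]]
contact_force: [-0.1, -0.3, -0.7]
grip_width: 0.0598
```

carry_out(deltas="0 0 -15 0 0 0 0.3;0 0 -38 0 0 0 0.3;0 0 -38 0 0 0 0.3;0 0 -38 0 0 0 0.7;0 0 -38 0 0 0 0.7")

```text
time: 10.45
eef_pos: [0.5033, -0.1371, 0.0016]
tcp_rot: [[0.925, -0.003, 0.379], [-0.379, 0.001, 0.925], [-0.004, -1.0, -0.0]]
contact_force: [0.0, -0.3, -1.2]
grip_width: 0.0397
```

carry_out(deltas="0 0 0 0 0 0 0.7;0 0 40 0 0 0 0.7;0 0 80 0 0 0 0.7;0 0 120 0 0 0 0.7;0 30 142 0 0 0 0.7")

```text
time: 10.87
eef_pos: [0.5077, -0.1118, 0.1508]
tcp_rot: [[0.924, 0.008, 0.383], [-0.382, -0.006, 0.924], [0.01, -1.0, -0.002]]
contact_force: [2.5, -0.1, 0.2]
grip_width: 0.04
```

```bash
python3 w.py b1; python3 - <<'E'
from ringfit import *
c=cam('wrist'); s=manip.get_state(); e=s['eef_pos']
print(circ('pics/b1.png',c,e,e[2]+.010,.0209),circ('pics/b1.png',c,e,e[2]+.010,.0109,.003))
E
```

```text
10.8667 [ 0.5077 -0.1118  0.1508] F [ 2.53 -0.08  0.24] M [-0.042 -0.118  0.018] w 0.04
cam [ 0.431 -0.08   0.292]
(array([ 0.5117, -0.1064,  0.0223]), 80, np.float64(0.00084)) (array([ 0.5097, -0.1056,  0.0091]), 63, np.float64(0.00037))
```

carry_out(deltas="47 205 -5 0 0 0 0.7;47 205 -5 0 0 0 0.7;47 205 -5 0 0 0 0.7;47 205 -5 0 0 0 0.7;47 205 -5 0 0 0 0.7")

```text
time: 11.33
eef_pos: [0.5504, 0.0974, 0.1401]
tcp_rot: [[0.925, -0.0, 0.379], [-0.379, 0.0, 0.925], [-0.0, -1.0, -0.0]]
contact_force: [0.1, -0.5, -0.3]
grip_width: 0.0405
```

carry_out(deltas="0 40 0 0 0 0 0.7;0 75 0 0 0 0 0.7;0 87 0 0 0 0 0.7;0 87 0 0 0 0 0.7;0 87 0 0 0 0 0.7")

```text
time: 11.75
eef_pos: [0.5502, 0.1826, 0.1398]
tcp_rot: [[0.926, -0.001, 0.377], [-0.377, -0.001, 0.926], [-0.001, -1.0, -0.001]]
contact_force: [-0.4, -0.8, -0.9]
grip_width: 0.0403
```

carry_out(deltas="0 0 0 0 0 0 0.7;0 0 0 0 0 0 0.7;0 0 0 0 0 0 0.7")

```text
time: 12.0
eef_pos: [0.551, 0.1809, 0.1403]
tcp_rot: [[0.925, -0.0, 0.381], [-0.381, -0.0, 0.925], [-0.0, -1.0, -0.0]]
contact_force: [-0.2, 1.0, -0.9]
grip_width: 0.0401
```

```bash
python3 w.py b2; python3 - <<'E'
from ringfit import *
c=cam('wrist'); s=manip.get_state(); e=s['eef_pos']
im=cv2.imread('pics/b2.png')
hsv=cv2.cvtColor(im,cv2.COLOR_BGR2HSV); m=cv2.inRange(hsv,(10,80,60),(32,255,255)); m[:230]=0; ys,xs=np.nonzero(m); print('brass px',xs.min(),xs.max(),ys.min(),ys.max())
for z in (.008,.010,.012):
  print(z,circ('pics/b2.png',c,e,e[2]+z,.0203),circ('pics/b2.png',c,e,e[2]+z,.0109,.003))
E
```

```text
12.0 [0.551  0.1809 0.1403] F [-0.21  1.   -0.86] M [-0.007  0.006  0.026] w 0.0401
cam [0.475 0.212 0.283]
brass px 80 454 230 399
0.008 (array([0.5504, 0.1823, 0.0191]), 71, np.float64(0.00126)) (array([0.5519, 0.1798, 0.0096]), 49, np.float64(0.0005))
0.01 (array([0.5535, 0.1803, 0.0218]), 70, np.float64(0.00084)) (array([0.5509, 0.1804, 0.0095]), 49, np.float64(0.0004))
0.012 (array([0.5536, 0.1797, 0.0211]), 80, np.float64(0.0007)) (array([0.5498, 0.1809, 0.0093]), 50, np.float64(0.00045))
```

carry_out(deltas="0.5 2.5 -10 0 0 0 0.7;0.5 2.5 -20 0 0 0 0.7;0.5 2.5 -25 0 0 0 0.7;0.5 2.5 -28 0 0 0 0.7;0.5 2.5 -28 0 0 0 0.7")

```text
time: 12.47
eef_pos: [0.5502, 0.1846, 0.1105]
tcp_rot: [[0.925, -0.003, 0.379], [-0.379, -0.001, 0.925], [-0.003, -1.0, -0.002]]
contact_force: [-1.1, -0.3, -1.7]
grip_width: 0.0402
```

carry_out(deltas="0 0 -3 0 0 0 0.7;0 0 -6 0 0 0 0.7;0 0 -9 0 0 0 0.7;0 0 -9 0 0 0 0.7")

```text
time: 12.8
eef_pos: [0.552, 0.185, 0.1039]
tcp_rot: [[0.925, 0.001, 0.379], [-0.379, 0.0, 0.925], [0.001, -1.0, 0.0]]
contact_force: [-1.2, -0.1, 1.7]
grip_width: 0.04
```

carry_out(deltas="0 0 -2 0 0 0 0.7;0 0 -4 0 0 0 0.7;0 0 -6 0 0 0 0.7;0 0 -6 0 0 0 0.7")

```text
time: 13.13
eef_pos: [0.5535, 0.1848, 0.1011]
tcp_rot: [[0.926, 0.004, 0.379], [-0.379, -0.001, 0.926], [0.004, -1.0, 0.001]]
contact_force: [-3.8, -2.1, 13.5]
grip_width: 0.0403
```

carry_out(deltas="0 0 8 0 0 0 0.7;-1.5 -0.5 10 0 0 0 0.7;-1.5 -0.5 10 0 0 0 0.7")

```text
time: 13.38
eef_pos: [0.5501, 0.1845, 0.1079]
tcp_rot: [[0.925, 0.001, 0.379], [-0.379, 0.0, 0.925], [0.001, -1.0, 0.001]]
contact_force: [0.9, -0.6, -0.7]
grip_width: 0.04
```

```bash
python3 w.py b3; python3 - <<'E'
from h import *
im=cv2.imread('pics/b3.png'); cv2.imwrite('pics/b3c.png',cv2.resize(im[210:320,250:390],None,fx=5,fy=5,interpolation=2))
E
```

```text
13.3833 [0.5501 0.1845 0.1079] F [ 0.87 -0.65 -0.68] M [ 0.01   0.027 -0.01 ] w 0.04
cam [0.474 0.216 0.25 ]
```

View pics/b3c.png

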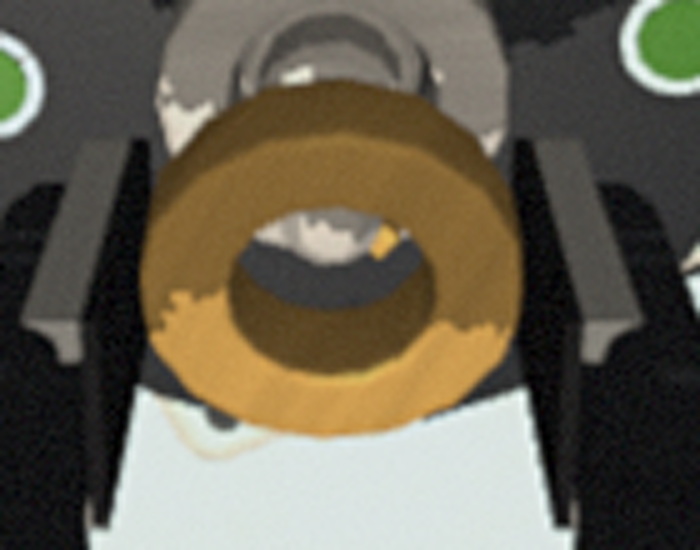

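```bash
python3 - <<'E'
from ringfit import *
c=cam('wrist'); P=lambda u,v:(250+u/5,210+v/5); e=manip.get_state()['eef_pos']
A=np.array([.925,-.379,0])
t=ray(c,P(325,262),.110); print('far edge',t.round(4),'axis~',(t-A*.005).round(4))
p=ray(c,P(385,240),.103); print('pin end',p.round(4),'axis~',(p-.0078*np.array([np.cos(np.radians(27)),np.sin(np.radians(27)),0])).round(4))
for dz in (.009,.010,.011):
  Q=np.array([ray(c,P(*k),e[2]+dz)[:2] for k in [(142,275),(522,275),(332,135),(332,437),(200,180),(470,185),(180,365),(480,370)]])
  f=lambda x:np.hypot(Q[:,0]-x[0],Q[:,1]-x[1])-x[2]
  s=least_squares(f,[*Q.mean(0),.021]); print('ring',dz,s.x.round(4),f(s.x).round(4))
  B=np.array([ray(c,P(*k),e[2]+dz)[:2] for k in [(230,285),(434,285),(332,208),(332,377)]]); print('bore',B.mean(0).round(4), np.linalg.norm(B[0]-B[1]).round(4),np.linalg.norm(B[2]-B[3]).round(4))
E
```

```text
far edge [0.5556 0.1814 0.11  ] axis~ [0.5509 0.1833 0.11  ]
pin end [0.5596 0.1874 0.103 ] axis~ [0.5526 0.1839 0.103 ]
ring 0.009 [0.5556 0.1823 0.0197] [ 0.001   0.001  -0.0008 -0.0005 -0.0002 -0.0001 -0.0003 -0.0003]
bore [0.5554 0.1823] 0.0223 0.0214
ring 0.01 [0.555  0.1825 0.0196] [ 0.001   0.001  -0.0008 -0.0005 -0.0002 -0.0001 -0.0003 -0.0003]
bore [0.5548 0.1825] 0.0221 0.0213
ring 0.011 [0.5543 0.1828 0.0194] [ 0.001   0.001  -0.0008 -0.0005 -0.0002 -0.0001 -0.0003 -0.0003]
bore [0.5542 0.1828] 0.0219 0.0211
```

carry_out(deltas="-2.5 1 0 0 0 0 0.7;-2.5 1 0 0 0 0 0.7;-2.5 1 -3 0 0 0 0.7;-2.5 1 -6 0 0 0 0.7;-2.5 1 -6 0 0 0 0.7")

```text
time: 13.85
eef_pos: [0.5476, 0.1855, 0.1006]
tcp_rot: [[0.925, 0.0, 0.379], [-0.379, 0.0, 0.925], [0.0, -1.0, 0.0]]
contact_force: [1.1, 0.7, -2.7]
grip_width: 0.0402
```

carry_out(deltas="0 0 -2 0 0 0 0.7;0 0 -4 0 0 0 0.7;0 0 -4 0 0 0 0.7")

```text
time: 14.1
eef_pos: [0.5474, 0.1853, 0.0968]
tcp_rot: [[0.925, -0.0, 0.379], [-0.379, -0.0, 0.925], [-0.0, -1.0, -0.0]]
contact_force: [1.6, 0.9, -1.8]
grip_width: 0.0397
```

carry_out(deltas="0 0 -4 0 0 0 0.7;0 0 -8 0 0 0 0.7;0 0 -11 0 0 0 0.7;0 0 -13 0 0 0 0.7;0 0 -13 0 0 0 0.7")

```text
time: 14.52
eef_pos: [0.5466, 0.1852, 0.0833]
tcp_rot: [[0.925, -0.002, 0.379], [-0.379, -0.0, 0.925], [-0.002, -1.0, -0.001]]
contact_force: [-0.9, 0.9, -1.5]
grip_width: 0.0403
```

carry_out(deltas="0 0 -2 0 0 0 0.7;0 0 -3 0 0 0 0.7;0 0 -4 0 0 0 0.7;0 0 -5 0 0 0 0.7;0 0 -5 0 0 0 0.7")

```text
time: 14.93
eef_pos: [0.5485, 0.1853, 0.0798]
tcp_rot: [[0.925, 0.002, 0.379], [-0.379, -0.0, 0.925], [0.002, -1.0, 0.001]]
contact_force: [1.4, -0.7, 0.3]
grip_width: 0.0402
```

carry_out(deltas="0 0 -1 0 0 0 0.7;0 0 -2 0 0 0 0.7;0 0 -3 0 0 0 0.7;0 0 -3 0 0 0 0.7")

```text
time: 15.27
eef_pos: [0.5483, 0.1854, 0.0774]
tcp_rot: [[0.925, 0.002, 0.379], [-0.379, -0.0, 0.925], [0.002, -1.0, 0.001]]
contact_force: [0.2, -1.5, 4.7]
grip_width: 0.0399
```

carry_out(deltas="0 0 0 0 0 0 0.3;0 0 0 0 0 0 0.3;0 0 0 0 0 0 0.3;0 0 30 0 0 0 0.3;0 0 70 0 0 0 0.3")

```text
time: 15.68
eef_pos: [0.5424, 0.1845, 0.1412]
tcp_rot: [[0.925, -0.013, 0.379], [-0.379, -0.002, 0.925], [-0.011, -1.0, -0.007]]
contact_force: [0.1, 0.3, 0.6]
grip_width: 0.0597
```

carry_out(deltas="-60 -70 20 0 0 0 0.3;-100 -120 20 0 0 0 0.3;-120 -160 10 0 0 0 0.3;-120 -160 10 0 0 0 0.3;-120 -160 10 0 0 0 0.3")

```text
time: 16.1
eef_pos: [0.425, 0.0243, 0.1556]
tcp_rot: [[0.926, -0.002, 0.378], [-0.378, -0.0, 0.926], [-0.002, -1.0, -0.001]]
contact_force: [0.1, 0.1, -0.7]
grip_width: 0.0596
```

carry_out(deltas="-37 -45 -10 0 0 0 0.3;-37 -45 -10 0 0 0 0.3;-37 -45 -10 0 0 0 0.3;-37 -45 -10 0 0 0 0.3;-37 -45 -10 0 0 0 0.3")

```text
time: 16.52
eef_pos: [0.3911, -0.0192, 0.1466]
tcp_rot: [[0.925, 0.001, 0.379], [-0.379, 0.001, 0.925], [0.001, -1.0, 0.001]]
contact_force: [0.5, 0.3, 0.0]
grip_width: 0.0596
```

```bash
python3 w.py k1 keeper_mid=.009 keeper_slot=.016; python3 - <<'E'
from ringfit import *
c=cam('wrist'); p=proj(c,[.4434,-.0569,.014]); print(p)
for w in (.003,.005): print(circ('pics/k1.png',c,(.4434,-.0569),.014,.019,w))
im=cv2.imread('pics/k1.png'); x,y=max(int(p[0])-60,0),max(int(p[1])-50,0); print(x,y)
cv2.imwrite('pics/k1c.png',cv2.resize(im[y:y+100,x:x+120],None,fx=5,fy=5,interpolation=2))
E
```

```text
16.5167 [ 0.3911 -0.0192  0.1466] F [0.53 0.34 0.01] M [-0.01   0.004 -0.003] w 0.0596
cam [0.315 0.012 0.289]
keeper_mid 0.63 [298.9 238. ] [ 0.4442 -0.0611  0.009 ]
keeper_slot 0.7 [300.9 235.9] [ 0.4394 -0.0562  0.016 ]
keeper_slot 0.2 [444.8 379.6] [0.7037 0.0355 0.016 ]
[301.50555861 238.05769298]
(array([ 0.4399, -0.0539,  0.0193]), 80, np.float64(0.0005))
(array([ 0.4387, -0.0522,  0.0181]), 80, np.float64(0.00092))
241 188
```

View pics/k1c.png

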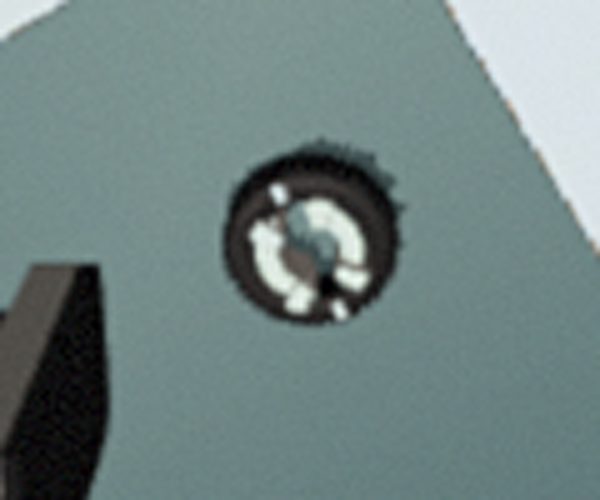

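```bash
python3 - <<'E'
from h import *
c=cam('wrist'); a,b=[ray(c,(241+u/5,188+v/5),.014) for u,v in((279,195),(341,311))]
print(a.round(4),b.round(4),((a+b)/2).round(4),np.linalg.norm(a-b).round(4),np.degrees(np.arctan2(*(b-a)[[1,0]])).round(1))
E
```

```text
[ 0.4294 -0.0564  0.014 ] [ 0.4603 -0.0549  0.014 ] [ 0.4448 -0.0556  0.014 ] 0.031 2.7
```

The crop shows the keeper's white marks at crop (279,195) and (341,311), so its centre is about (303,239) full-frame and its slot line is at about 2°. Picking it up.

carry_out(deltas="30 -20 -15 0 0 0 0.3;54 -36 -45 0 0 0 0.3;54 -36 -80 0 0 0 0.3;54 -36 -105 0 0 0 0.3;54 -36 -115 0 0 0 0.3")

```text
time: 17.08
eef_pos: [0.4422, -0.0543, 0.0276]
tcp_rot: [[0.926, -0.007, 0.378], [-0.378, 0.002, 0.926], [-0.007, -1.0, -0.001]]
contact_force: [-1.4, 0.4, -1.4]
grip_width: 0.0601
```

carry_out(deltas="0 0 -14 0 0 0 0.3;0 0 -28 0 0 0 0.3;0 0 -28 0 0 0 0.3;0 0 -28 0 0 0 0.75;0 0 -28 0 0 0 0.75")

```text
time: 17.5
eef_pos: [0.4456, -0.0555, 0.0044]
tcp_rot: [[0.926, 0.002, 0.378], [-0.378, -0.0, 0.926], [0.002, -1.0, 0.0]]
contact_force: [-1.1, 2.0, 8.6]
grip_width: 0.0365
```

carry_out(deltas="0 0 0 0 0 0 0.75;0 0 40 0 0 0 0.75;0 0 80 0 0 0 0.75;0 0 120 0 0 0 0.75;0 0 145 0 0 0 0.75")

```text
time: 17.92
eef_pos: [0.4469, -0.0562, 0.1535]
tcp_rot: [[0.925, 0.007, 0.379], [-0.379, -0.002, 0.925], [0.007, -1.0, 0.001]]
contact_force: [2.1, -0.4, -0.0]
grip_width: 0.0357
```

carry_out(deltas="55 120 0 0 0 7 0.75;55 120 0 0 0 14 0.75;55 120 0 0 0 20 0.75;55 120 0 0 0 25 0.75;55 120 0 0 0 25 0.75")

```text
time: 18.33
eef_pos: [0.5009, 0.0667, 0.1499]
tcp_rot: [[0.999, 0.003, -0.053], [0.053, 0.0, 0.999], [0.003, -1.0, 0.0]]
contact_force: [-0.1, -0.9, -1.3]
grip_width: 0.0362
```

carry_out(deltas="52 119.5 0 0 0 0 0.75;52 119.5 0 0 0 0 0.75;52 119.5 0 0 0 0 0.75;52 119.5 0 0 0 0 0.75;52 119.5 0 0 0 0 0.75")

```text
time: 18.75
eef_pos: [0.5521, 0.1849, 0.149]
tcp_rot: [[0.999, 0.001, -0.048], [0.048, -0.0, 0.999], [0.001, -1.0, -0.0]]
contact_force: [-0.4, -0.1, -0.9]
grip_width: 0.0361
```

carry_out(deltas="0 0 0 0 0 0 0.75;0 0 0 0 0 0 0.75;0 0 0 0 0 0 0.75")

```text
time: 19.0
eef_pos: [0.5508, 0.1821, 0.1483]
tcp_rot: [[0.999, -0.001, -0.045], [0.045, -0.001, 0.999], [-0.001, -1.0, -0.001]]
contact_force: [-0.2, -0.4, -0.6]
grip_width: 0.0361
```

```bash
python3 w.py k2 keeper_mid=.155 keeper_slot=.160; python3 - <<'E'
from ringfit import *
s=manip.get_state();e=s['eef_pos']; print(s['tcp_rot'].round(3), s['qpos'].round(1))
c=cam('wrist'); p=proj(c,[e[0],e[1],e[2]+.01]); print(p)
im=cv2.imread('pics/k2.png'); x,y=max(int(p[0])-60,0),min(max(int(p[1])-50,0),300); print(x,y)
cv2.imwrite('pics/k2c.png',cv2.resize(im[y:y+100,x:x+120],None,fx=6,fy=6,interpolation=2))
E
```

```text
19.0 [0.5508 0.1821 0.1483] F [-0.22 -0.4  -0.58] M [ 0.018 -0.015 -0.014] w 0.0361
cam [0.469 0.178 0.291]
keeper_slot 0.68 [318.5 244.8] [0.5411 0.1828 0.16  ]
[[ 0.999 -0.    -0.046]
 [ 0.046 -0.     0.999]
 [-0.    -1.    -0.   ]] [ 11.4  11.9 102.5  -0.   65.6 -81.2]
[316.21832428 259.22437747]
256 209
```

View pics/k2c.png

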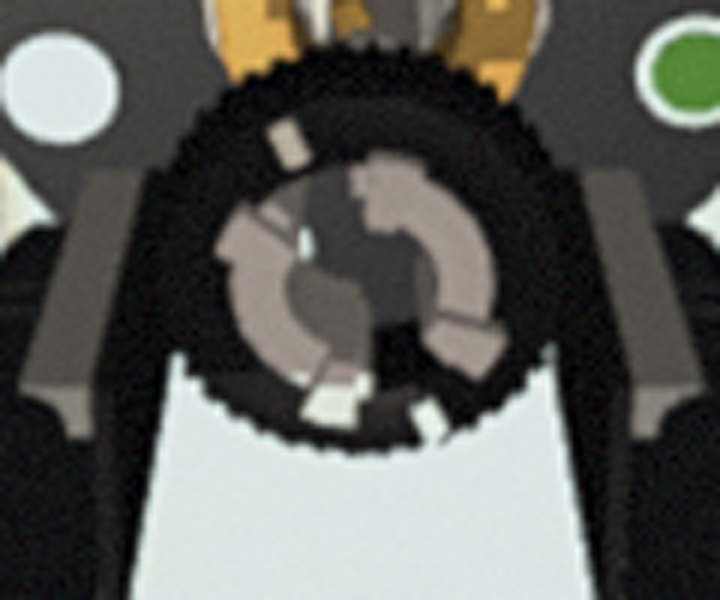

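```bash
python3 - <<'E'
from h import *
c=cam('wrist'); e=manip.get_state()['eef_pos']
for dz in (.009,.011):
  a,b=[ray(c,(256+u/6,209+v/6),e[2]+dz) for u,v in((289,143),(430,420))]
  print(e,a.round(4),b.round(4),((a+b)/2).round(4),np.linalg.norm(a-b).round(4),np.degrees(np.arctan2(*(b-a)[[1,0]])).round(1))
E
```

```text
[0.55117143 0.18269531 0.14842393] [0.5363 0.1757 0.1574] [0.5641 0.1896 0.1574] [0.5502 0.1827 0.1574] 0.0311 26.7
[0.55117143 0.18269531 0.14842393] [0.5353 0.1758 0.1594] [0.5626 0.1895 0.1594] [0.549  0.1826 0.1594] 0.0306 26.7
```

carry_out(deltas="2 1.2 -15 0 0 0 0.75;2 1.2 -25 0 0 0 0.75;2 1.2 -32 0 0 0 0.75;2 1.2 -34 0 0 0 0.75;2 1.2 -34 0 0 0 0.75")

```text
time: 19.57
eef_pos: [0.5523, 0.1847, 0.113]
tcp_rot: [[0.999, -0.003, -0.047], [0.047, -0.001, 0.999], [-0.003, -1.0, -0.0]]
contact_force: [-0.3, -0.1, -1.2]
grip_width: 0.036
```

carry_out(deltas="0 0 -2 0 0 0 0.75;0 0 -4 0 0 0 0.75;0 0 -5 0 0 0 0.75;0 0 -5 0 0 0 0.75")

```text
time: 19.9
eef_pos: [0.5537, 0.1848, 0.1095]
tcp_rot: [[0.999, 0.001, -0.048], [0.048, -0.001, 0.999], [0.0, -1.0, -0.001]]
contact_force: [-0.2, -1.4, -0.1]
grip_width: 0.0358
```

carry_out(deltas="0 0 -1 0 0 0 0.75;0 0 -2 0 0 0 0.75;0 0 -3 0 0 0 0.75;0 0 -3 0 0 0 0.75")

```text
time: 20.23
eef_pos: [0.5535, 0.1849, 0.1062]
tcp_rot: [[0.999, 0.0, -0.048], [0.048, -0.0, 0.999], [0.0, -1.0, -0.0]]
contact_force: [-0.9, -2.3, 0.4]
grip_width: 0.0361
```

carry_out(deltas="0 -0.6 -1 0 0 0 0.75;0 -0.6 -2 0 0 0 0.75;0 -0.6 -3 0 0 0 0.75;0 -0.6 -3 0 0 0 0.75")

```text
time: 20.57
eef_pos: [0.5532, 0.1847, 0.1029]
tcp_rot: [[0.999, -0.001, -0.047], [0.047, 0.0, 0.999], [-0.001, -1.0, 0.0]]
contact_force: [-1.3, 0.4, -0.7]
grip_width: 0.0356
```

carry_out(deltas="0 0 -1 0 0 0 0.75;0 0 -2 0 0 0 0.75;0 0 -3 0 0 0 0.75;0 0 -4 0 0 0 0.75;0 0 -4 0 0 0 0.75")

```text
time: 20.98
eef_pos: [0.5532, 0.1845, 0.099]
tcp_rot: [[0.999, -0.001, -0.048], [0.048, 0.0, 0.999], [-0.001, -1.0, 0.0]]
contact_force: [0.1, 0.4, -0.1]
grip_width: 0.0361
```

Slots are over the pin without resistance. Lowering to the brass spacer (underside expected at z = 0.091).

carry_out(deltas="0 0 -2 0 0 0 0.75;0 0 -4 0 0 0 0.75;0 0 -6 0 0 0 0.75;0 0 -7 0 0 0 0.75;0 0 -7 0 0 0 0.75")

```text
time: 21.4
eef_pos: [0.5535, 0.1845, 0.0927]
tcp_rot: [[0.999, -0.0, -0.048], [0.048, -0.0, 0.999], [-0.0, -1.0, 0.0]]
contact_force: [-1.4, 0.9, 2.9]
grip_width: 0.0362
```

carry_out(deltas="0 0 -1 0 0 0 0.75;0 0 -2 0 0 0 0.75;0 0 -3 0 0 0 0.75;0 0 -3 0 0 0 0.75")

```text
time: 21.73
eef_pos: [0.5536, 0.1845, 0.0902]
tcp_rot: [[0.999, -0.0, -0.048], [0.048, -0.0, 0.999], [-0.0, -1.0, -0.0]]
contact_force: [-3.9, -1.6, 7.7]
grip_width: 0.0363
```

carry_out(deltas="0 0 -1 0 0 0 0.75;0 0 -2 0 0 0 0.75;0 0 -3 0 0 0 0.75;0 0 -3 0 0 0 0.75")

```text
time: 22.07
eef_pos: [0.5536, 0.1846, 0.0879]
tcp_rot: [[0.999, -0.0, -0.048], [0.048, -0.0, 0.999], [-0.0, -1.0, -0.0]]
contact_force: [-4.1, -1.4, 11.5]
grip_width: 0.0359
```

carry_out(deltas="-0.8 0 0 0 0 -3 0.75;-0.8 -0.2 0 0 0 -9 0.75;-0.8 -0.4 0 0 0 -15 0.75;-0.8 -0.5 0 0 0 -21 0.75;-0.8 -0.6 0 0 0 -25 0.75")

```text
time: 22.48
eef_pos: [0.5546, 0.1833, 0.0886]
tcp_rot: [[0.924, 0.004, 0.382], [-0.382, -0.001, 0.924], [0.004, -1.0, 0.0]]
contact_force: [-0.9, -3.8, 9.9]
grip_width: 0.0361
```

```bash
python3 -c "
from h import *
s=manip.get_state();print(s['torque'].round(3),s['qpos'].round(1),np.degrees(np.arctan2(s['tcp_rot'][1,2],s['tcp_rot'][0,2])))"
```

```text
[-0.57   0.317  0.101] [ 1.15e+01  1.66e+01  1.04e+02 -1.00e-01  5.92e+01 -5.60e+01] 67.51725738786024
```

carry_out(deltas="0 0 -1 0 0 0 0.75;-1 -0.3 -1.5 0 0 0 0.75;-1 -0.3 -1.5 0 0 0 0.75")

```text
time: 22.73
eef_pos: [0.5545, 0.1833, 0.0879]
tcp_rot: [[0.925, 0.006, 0.379], [-0.379, -0.0, 0.925], [0.006, -1.0, 0.002]]
contact_force: [-1.3, -2.4, 10.9]
grip_width: 0.0359
```

```bash
cat > t.py <<'E'
from h import *
s=manip.get_state();print('M',s['torque'].round(3),'F',s['contact_force'].round(1),s['eef_pos'].round(4),'jaw',np.degrees(np.arctan2(s['tcp_rot'][1,2],s['tcp_rot'][0,2])).round(1))
# moment about the vertical axis through the spindle if 'torque' is at TCP: report both
E
python3 t.py; python3 w.py k3; python3 - <<'E'
from h import *
im=cv2.imread('pics/k3.png'); cv2.imwrite('pics/k3c.png',cv2.resize(im[205:305,255:375],None,fx=6,fy=6,interpolation=2))
E
```

```text
M [-0.5    0.179 -0.115] F [-1.3 -2.4 10.9] [0.5545 0.1833 0.0879] jaw 67.7
22.7333 [0.5545 0.1833 0.0879] F [-1.34 -2.39 10.95] M [-0.5    0.179 -0.115] w 0.0359
cam [0.478 0.214 0.23 ]
```

```bash
cat > pin.py <<'E'
from h import *
import sys
c=cam('wrist'); im=cv2.imread(sys.argv[1]); hsv=cv2.cvtColor(im,cv2.COLOR_BGR2HSV)
def rect(z,ctr,half=.024,s=.0005):
    n=int(2*half/s); o=[]
    xs=ctr[0]-half+s*np.arange(n); ys=ctr[1]-half+s*np.arange(n)
    mp=np.array([[proj(c,[x,y,z]) for x in xs] for y in ys]).astype(np.float32)
    return cv2.remap(im,mp[...,0],mp[...,1],cv2.INTER_LINEAR),xs,ys
R,xs,ys=rect(.103,(.552,.184)); h=cv2.cvtColor(R,cv2.COLOR_BGR2HSV)
X,Y=np.meshgrid(xs-.552,ys-.184); m=cv2.inRange(h,(8,110,70),(30,255,255))>0; m&=np.hypot(X,Y)<.0125
print('pin px',m.sum())
n,l,st,ce=cv2.connectedComponentsWithStats(m.astype(np.uint8))
for i in range(1,n):
    if st[i,4]>6: x,y=X[l==i].mean(),Y[l==i].mean(); print('  blob',st[i,4],round(x*1e3,1),round(y*1e3,1),'ang',round(np.degrees(np.arctan2(y,x)),1))
zt=float(sys.argv[2]); R,xs,ys=rect(zt,(.552,.184)); g=cv2.cvtColor(R,cv2.COLOR_BGR2HSV); r=np.hypot(X,Y)
# white marks on the dark rim between r 13 and 19
w=(g[...,2]>110)&(g[...,1]<90)&(r>.0125)&(r<.0185)
n,l,st,ce=cv2.connectedComponentsWithStats(w.astype(np.uint8))
for i in range(1,n):
    if st[i,4]>5: x,y=X[l==i].mean(),Y[l==i].mean(); print('  mark',st[i,4],round(x*1e3,1),round(y*1e3,1),'ang',round(np.degrees(np.arctan2(y,x)),1))
E
python3 pin.py pics/k3.png .0985
```

```text
pin px 135
  blob 89 -6.5 -3.8 ang -150.0
  blob 46 8.1 3.5 ang 23.4
  mark 6 -7.9 -9.9 ang -128.6
  mark 63 11.7 -7.7 ang -33.4
  mark 40 -14.8 -0.5 ang -178.1
  mark 52 16.1 0.2 ang 0.8
  mark 43 11.3 7.3 ang 32.7
```

The pin is still at 26.6° and the keeper marks have turned to 1.3°, so the keeper is turning under the pin. Carrying on with the turn.

carry_out(deltas="0 0 0 0 0 -6 0.75;0 -0.3 0 0 0 -12 0.75;0 -0.5 0 0 0 -18 0.75;0 -0.7 0 0 0 -24 0.75;0 -0.7 0 0 0 -30 0.75")

```text
time: 23.2
eef_pos: [0.5539, 0.1825, 0.0877]
tcp_rot: [[0.608, 0.004, 0.794], [-0.794, -0.001, 0.608], [0.003, -1.0, 0.003]]
contact_force: [-2.5, -2.8, 11.3]
grip_width: 0.0361
```

```bash
python3 t.py; python3 w.py k4; python3 pin.py pics/k4.png .0985
```

```text
M [-0.442  0.45   0.124] F [-2.5 -2.8 11.3] [0.5539 0.1825 0.0877] jaw 37.5
23.2 [0.5539 0.1825 0.0877] F [-2.51 -2.83 11.35] M [-0.442  0.45   0.124] w 0.0361
cam [0.503 0.248 0.23 ]
pin px 149
  blob 76 -6.6 -3.7 ang -150.9
  blob 73 7.0 2.9 ang 22.6
  mark 55 5.2 -16.8 ang -72.6
  mark 52 6.4 -12.1 ang -62.2
  mark 49 14.1 -7.2 ang -27.1
  mark 56 13.6 1.3 ang 5.5
  mark 43 -13.0 7.5 ang 149.9
  mark 9 -4.2 11.9 ang 109.2
```

carry_out(deltas="0 -0.3 0 0 0 -6 0.75;0 -0.6 0 0 0 -12 0.75;-0.3 -0.8 0 0 0 -18 0.75;-0.5 -0.8 0 0 0 -24 0.75;-0.5 -0.8 0 0 0 -30 0.75")

```text
time: 23.67
eef_pos: [0.5531, 0.1821, 0.0876]
tcp_rot: [[0.13, 0.004, 0.992], [-0.992, -0.0, 0.13], [0.001, -1.0, 0.004]]
contact_force: [-2.6, -0.8, 10.5]
grip_width: 0.0361
```

carry_out(deltas="0 0 0 0 0 -5 0.75;0 0 0 0 0 -5 0.75")

```text
time: 23.83
eef_pos: [0.553, 0.1821, 0.0876]
tcp_rot: [[0.045, 0.003, 0.999], [-0.999, -0.0, 0.045], [0.0, -1.0, 0.003]]
contact_force: [-2.5, -1.0, 11.3]
grip_width: 0.0361
```

```bash
python3 t.py; python3 w.py k5; python3 pin.py pics/k5.png .0985
```

```text
M [-0.215  0.565 -0.057] F [-2.5 -1.  11.3] [0.553  0.1821 0.0876] jaw 2.6
23.8333 [0.553  0.1821 0.0876] F [-2.48 -0.98 11.26] M [-0.215  0.565 -0.057] w 0.0361
cam [0.549 0.264 0.23 ]
pin px 154
  blob 68 -7.4 -4.3 ang -149.7
  blob 86 6.7 2.8 ang 22.8
  mark 59 -9.8 -14.3 ang -124.4
  mark 70 8.9 -13.5 ang -56.4
  mark 42 -1.0 -13.3 ang -94.4
  mark 54 12.1 -6.1 ang -26.8
  mark 11 10.0 7.5 ang 36.7
  mark 21 3.6 12.4 ang 73.9
  mark 40 -5.8 14.1 ang 112.4
```

Relative angle is now about 89°. Easing up so the pockets seat on the pin.

carry_out(deltas="0 0 1.5 0 0 0 0.75;0 0 3 0 0 0 0.75;0 0 4.5 0 0 0 0.75;0 0 5.5 0 0 0 0.75;0 0 5.5 0 0 0 0.75")

```text
time: 24.3
eef_pos: [0.5529, 0.1821, 0.0916]
tcp_rot: [[0.047, 0.004, 0.999], [-0.999, 0.0, 0.047], [-0.0, -1.0, 0.004]]
contact_force: [1.2, -0.4, 6.4]
grip_width: 0.0359
```

```bash
python3 t.py
```

```text
M [-0.166 -0.107 -0.008] F [ 1.2 -0.4  6.4] [0.5529 0.1821 0.0916] jaw 2.7
```

carry_out(deltas="0 0 1 0 0 0 0.75;0 0 2 0 0 0 0.75;0 0 3 0 0 0 0.75;0 0 3 0 0 0 0.75")

```text
time: 24.63
eef_pos: [0.5525, 0.1821, 0.0921]
tcp_rot: [[0.047, 0.004, 0.999], [-0.999, 0.001, 0.047], [-0.0, -1.0, 0.004]]
contact_force: [7.1, -0.3, -5.9]
grip_width: 0.036
```

The pull test holds (−5.9 N, no further rise), so it is locked. Releasing.

carry_out(deltas="0 0 -1.5 0 0 0 0.75;0 0 -1.5 0 0 0 0.35;0 0 -1.5 0 0 0 0.3;0 0 -1.5 0 0 0 0.3;0 0 -1.5 0 0 0 0.3")

```text
time: 25.05
eef_pos: [0.5499, 0.182, 0.091]
tcp_rot: [[0.048, -0.003, 0.999], [-0.999, -0.0, 0.048], [0.0, -1.0, -0.003]]
contact_force: [-0.2, -0.5, -0.1]
grip_width: 0.0598
```

carry_out(deltas="0 0 30 0 0 0 0.3;0 0 60 0 0 0 0.3;0 30 90 0 0 0 0.3;0 40 100 0 0 0 0.3;0 40 100 0 0 0 0.3")

```text
time: 25.47
eef_pos: [0.5534, 0.2248, 0.1962]
tcp_rot: [[0.05, 0.008, 0.999], [-0.999, 0.003, 0.05], [-0.003, -1.0, 0.008]]
contact_force: [0.8, 0.1, -0.2]
grip_width: 0.06
```

carry_out(deltas="0 0 0 0 0 0 0.3;0 0 0 0 0 0 0.3;0 0 0 0 0 0 0.3")

```text
time: 25.72
eef_pos: [0.5493, 0.2208, 0.1889]
tcp_rot: [[0.047, -0.005, 0.999], [-0.999, -0.002, 0.047], [0.002, -1.0, -0.005]]
contact_force: [0.2, 0.4, -0.2]
grip_width: 0.06
```

```bash
python3 w.py f1 keeper_mid=.0965 brass_spacer_mid=.084 wide_spacer_mid=.071; python3 pin.py pics/f1.png .1015; python3 - <<'E'
from ringfit import *
c=cam('wrist'); s=manip.get_state()
for z in (.0995,.1015,.1035): print(z,circ('pics/f1.png',c,(.552,.184),z,.019,.003))
for n in('top','side'):
    viewer.read_camera(n)
    for q in('wide_spacer_mid','brass_spacer_mid','keeper_mid','note_pad','forceps','lab_timer','petri_c','weight_0'):
        print(n,q,[(round(r['conf'],2),(np.array(r['centre'])*[640,400]).round().tolist()) for r in viewer.find_in(n,q)[:3]])
E
```

```text
25.7167 [0.5493 0.2208 0.1889] F [ 0.18  0.36 -0.2 ] M [ 0.025 -0.054 -0.048] w 0.06
cam [0.547 0.303 0.331]
keeper_mid 0.79 [314.3 230.6] [0.5492 0.1871 0.0965]
brass_spacer_mid 0.63 [316.6 211.8] [0.5506 0.2006 0.084 ]
wide_spacer_mid 0.68 [319.5 204.2] [0.5533 0.2034 0.071 ]
pin px 119
  blob 48 -5.7 -4.4 ang -142.5
  blob 71 7.8 2.4 ang 16.9
  mark 63 0.2 -13.8 ang -89.3
  mark 43 8.9 -14.1 ang -57.7
  mark 209 11.8 -0.5 ang -2.5
  mark 44 -4.7 13.6 ang 109.1
0.0995 (array([0.5542, 0.1882, 0.0183]), 67, np.float64(0.00054))
0.1015 (array([0.5538, 0.1888, 0.0182]), 63, np.float64(0.00035))
0.1035 (array([0.5544, 0.1835, 0.02  ]), 38, np.float64(0.00083))
top wide_spacer_mid [(0.62, [248.0, 195.0]), (0.54, [424.0, 265.0]), (0.5, [420.0, 204.0])]
top brass_spacer_mid [(0.3, [256.0, 200.0])]
top keeper_mid [(0.55, [252.0, 193.0])]
top note_pad [(0.69, [172.0, 240.0]), (0.62, [258.0, 198.0])]
top forceps []
top lab_timer [(0.61, [297.0, 151.0])]
top petri_c [(0.47, [257.0, 194.0]), (0.38, [299.0, 149.0])]
top weight_0 [(0.62, [412.0, 143.0])]
side wide_spacer_mid [(0.73, [212.0, 299.0]), (0.7, [311.0, 197.0]), (0.57, [300.0, 297.0])]
side brass_spacer_mid []
side keeper_mid []
side note_pad [(0.77, [275.0, 182.0])]
side forceps [(0.48, [259.0, 320.0])]
side lab_timer [(0.72, [364.0, 214.0])]
side petri_c []
side weight_0 [(0.59, [409.0, 288.0])]
```

```bash
python3 -c "
from rig import manip
s=manip.get_state();print(s['time'],s['contact_force']);print(manip.finish_job())"
```

```text
26.8167 [0.17428638 0.90636436 0.11810631]
the job is handed in; nothing more can be done
None
```

The stack is rebuilt in the order asked: wide steel spacer, brass spacer, then the keeper, which is locked under the pin. I handed it in at 26.8 s with the gripper open and well clear.

**How it went:** Both spacers first caught on the way down, the wide one on the spindle's 26 mm step and the brass one on the pin. I backed each off, corrected it by about 2–3 mm from a close camera look, and it then went home.
- **Hardest push on the pin:** this was the brass spacer at about 13.5 N, before I corrected it. I saw no sign of bending: the pin read about 27° throughout.
- **Keeper:** its slots dropped over the pin without resistance. I pressed it down about 5 mm at 11 N and turned it about 90°.

**Last checks:**
- **Lock:** the marks measured about 90° from the pin after release. When I pulled up with about 6 N before letting go, the keeper did not rise any further.
- **Spacers:** the wide spacer showed flat on the plate in a close picture. The brass spacer went in under light force and touched down at about the expected height, but I had no close picture of it afterwards.
- **Weaker evidence:** I used all 12 pictures by the time I turned the keeper, so the later checks are measurements only. The last circle fits on the keeper's rim were off by several mm and I did not rely on them.
- **Bystanders:** I did not touch any of them. In the last pictures the networks found the pad, forceps, timer and weight, but gave no believable reading for the petri dish.

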